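# Zero the router's depth rod on its stop and back it off four clicks

## Robot

A 6-joint arm with a two-finger parallel gripper is mounted at the origin on a cart in front of the work surface, level with it; the furniture and walls round the work are solid. World frame = base frame: x ahead of the robot, y to its left, z up, the work surface at z = 0. Lengths are in mm, angles in rad, forces in N, time in s.
With the tool pointing down it reaches from about 350 to 775 mm from the base axis. Payload 7.3 kg.
Tool frame: the origin (TCP) lies at the very end of the fingers, on their centre line; the grasp point (between the pads) lies 19 mm behind it; z points along the fingers, y is the line along which they close (so a half turn about z gives the same grasp; the last joint's range is limited). The gripper opens to 92 mm and grips with 3 to 60 N. Pads are 19 mm wide; open, the fingers measure 130 mm over their backs; the gripper's body (75 mm by 190 mm) begins 47 mm behind the grasp point.
Start: joints at [-1.359, 0.342, 1.524, -0, 1.275, -0.146], TCP at [183.886, -491.763, 226.741] pointing down, gripper open.
Joint ranges: [-2.53, 2.53], [-0.77, 2.02], [0.04, 2.7], [-1, 4.14], [0.28, 2.66], [-3.11, 3.11]. Speed limits (rad/s): [2.57, 2.57, 3.14, 3.14, 3.14, 3.14].

## Interface

Orientations are given as [roll, pitch, yaw] about the fixed x, y, z axes, in that order (R = Rz(yaw) Ry(pitch) Rx(roll)).
In Python, from plant import get_obs, vision, workorder gives the robot as it stands.
- The arm moves only by the shell command python3 -m pendant 'ROWS' [OPENING]. ROWS is a JSON object of lists of equal length, an entry for each row: "dp": the shift along the tool's x, y, z in m, a list of three; "rotation": the turn, a rotation vector about the tool's x, y, z in rad, a list of three. A call has 1 to 8 rows; each row is the pose to reach, as a shift and turn from the pose commanded when the call began, along the tool's axes at that moment; what a row does not reach only later rows make up. A row lasts 1/8 s, in which the tool goes at most 62.5 mm and 10.7 degrees, less where a joint would pass 70% of its speed; a pose out of reach is approached as far as the arm can. A call with a gripper value outside its range is refused whole. OPENING is the finger opening in m, from 0 to 0.0918, set as the call begins (- or left out, the last holds). The fingers move at their own pace and stop on an object; the grip force is fixed at half the most. Time passes only in rows, so rows that repeat a pose let the fingers close. It gives the time, the measured TCP pose, the force, the opening and the grip force at its end, in the units of the state.
- get_obs(): the state, without advancing time (a new reading comes with each control period).
- vision.capture(name): name is "side" or "top" or "wrist"; returns a dict with "pixels" (384x512x3 uint8, red, green, blue), "vfov" (degrees; the focal length in pixels is half the picture's height over the tangent of half this angle, whatever the lens; pixels are square), "cx", "cy" (the principal point, pixels), "pose" (4x4, takes a point from camera to world coordinates); the wrist camera has in their place "T_tool_cam" (4x4, takes a point from camera to tool coordinates, whose origin is the TCP and whose axes are the flange's). Camera axes: x right, y up, looking along -z (the intrinsics and any distortion apply to the point x, -y, -z); pixel columns grow to the right and rows downward; lengths in mm; the calibration is good to about 2 mm. A picture is of the moment at which its call begins: read the wrist's pose just before it. There is no depth.
- workorder.close_job(): hands the job in; it is judged then, once.
The state is a dict: "time": time; "joint_positions": joint angles; "dq": joint speeds; "tau": joint torques, N m; "tool_pos": TCP position; "tcp_rot": TCP orientation; "contact_force": force on the tool from outside, world axes, zero at the start; "moment": the same for the moment, N m; "grip_width": finger opening in mm; "finger_force": force on a finger pad.
Only numpy, scipy, OpenCV 4.12 (cv2) and the standard library are available. Lean on these libraries where they do the work, as an engineer would, in place of code of your own. Each camera call takes 0.05 s, during which the arm holds its last target. There are 200 camera calls.

## Task

Set the green router for a light scoring pass: turn the black depth knob clockwise, gently, until the depth rod just touches the stop screw below it (do not force it past the touch), then back it off four clicks and let go. Then swing the red lever fully round to clamp the rod, and leave the things lying around where they are.

Things in the scene. Friction and masses are not known exactly. Their poses are not given: they have to be found in the camera images.
- router: green cordless plunge router on the saw table (3 mm above z = 0), too heavy to shift; base 156 mm across, motor 90 mm, top at 182 mm, battery at the back, black handles left and right (reaching 147 mm from the middle, below 130 mm). Origin: middle of the underside; x to the back, y to its left, z up. Head clamped. At the front, at (-80, 0) mm, stands the depth rod with the knob on top
- knob_grip (a point): middle of the round black depth knob, 51 mm across, ribbed edge, 200 to 232 mm above the table, axis vertical; this point is on the axis, 216 mm up, and stays there. Nothing else on the router is higher than 199 mm. Its -x axis points to the white line on the knob. Clockwise from above lowers the rod, anticlockwise raises it; 24 clicks a turn (15 degrees each), 0.1 mm of rod a click
- depth_knob: the same knob; origin on its axis at its underside. A click takes up to 0.17 N m; let go, it rests on the nearest click. The rod starts 5 to 8 clicks above the stop; the knob angle where they meet differs each time and falls on a click: count from there. At the touch the resistance jumps to 0.2 N m, then rises by about 4 N m per radian; above 0.8 N m the rod is strained
- rod_tip (a point): middle of the foot of the steel depth rod, 10 mm thick; the rod moves only up and down, driven by the knob
- turret_stop (a point): where the top of the tall brass stop screw stands when nothing presses on it: on the turret straight below the rod, 52 mm above the table, fixed to the router; the rod's foot meets it
- stop_top (a point): top of that brass stop screw itself; it gives way by hundredths of a millimetre when the rod is pressed on it (0.06 mm at 0.8 N m on the knob) and springs back
- rod_lock (a joint): angle of the red cam lever that clamps the rod: 0 loose, pointing to the router's front (its -x); swings level, anticlockwise seen from above, to 1.4 at its end stop, pointing nearly to the router's right (its -y). Stiff: about 2.5 N sideways at its end post; stays where it is left. Starts between 0 and 0.2
- lock_tip (a point): the upright red post on the lever's end, 16 mm across, 158 to 199 mm above the table, 64 mm from the pivot; this point is on its axis, 186 mm above the table
- lock_pivot (a point): the lever's vertical pivot, 46 mm to the router's right of the rod axis (-80, -46 mm in the router's frame), fixed to the router; the lever's arm lies 158 to 164 mm above the table
- arbor_wrench: flat steel spanner, 40 x 212 x 5 mm, lying near the router, to be left alone; origin in the middle of its underside
- tape_measure: yellow tape measure lying on its side, 65 x 76 x 35 mm, lying near the router, to be left alone; origin in the middle of its underside
- pencil_a: red carpenter's pencil, 8 x 155 x 7 mm, lying near the router, to be left alone; origin in the middle of its underside
- sanding_block: brown cork sanding block, 60 x 97 x 28 mm, lying near the router, to be left alone; origin in the middle of its underside
- offcut_c: thin strip of wood, 32 x 200 x 19 mm, lying near the router, to be left alone; origin in the middle of its underside
- driver_d: short screwdriver with a red handle, 20 x 130 x 19 mm, lying near the router, to be left alone; origin in the middle of its underside

How it is judged:
By the outcome, as a careful person would: the job done as asked, in the order asked, and still so for the second after the job is handed in, with the robot touching nothing.
It also fails if it takes over 61 s, if anything falls off the work surface, if the arm or the gripper's body presses on something with over 40 N, if the wrist force passes 120 N, or if a joint passes its speed limit or range.

## Working session

There is one attempt and no reset: what is moved stays moved. The work goes in short steps, Python scripts to look and compute and a shell command to move; the robot and the scene stay as the last step left them, time stands still between calls to the robot, and variables do not carry over. Pictures are saved under pics/ and viewed, at most 10 in all, crops included, and the job is handed in when it is done.

```bash
mkdir -p pics; ls; python3 - <<'E'
from plant import get_obs, vision
import cv2, numpy as np
o=get_obs(); print(o)
for n in ("side","top","wrist"):
    c=vision.capture(n); cv2.imwrite(f"pics/{n}0.png",c["pixels"][:,:,::-1])
    np.save(f"{n}0.npy",{k:v for k,v in c.items() if k!="pixels"},allow_pickle=True)
    print(n,{k:(np.round(v,3).tolist() if not isinstance(v,str) else v) for k,v in c.items() if k!="pixels"})
a=[cv2.imread(f"pics/{n}0.png") for n in ("side","top","wrist")]
E
```

```text
pics
{'time': 0.0, 'joint_positions': array([-1.35900436e+00,  3.42745326e-01,  1.52499898e+00,  7.72278909e-06,
        1.27536076e+00, -1.45999878e-01]), 'dq': array([-0.00045259,  0.00044847,  0.00073841, -0.00039209, -0.00055168,
       -0.00059444]), 'tau': array([-2.90578799e-03, -4.31250215e+01, -2.44222373e+01,  7.16560520e-02,
        5.59416006e-02, -1.08159143e-04]), 'tool_pos': array([ 183.79950943, -491.36216509,  226.03950743]), 'tcp_rot': array([-3.14009740e+00, -2.27334871e-04,  3.57789423e-01]), 'contact_force': array([-0.9319261 ,  0.80447302,  0.78459207]), 'moment': array([-0.00911618,  0.02561189, -0.01163342]), 'finger_force': 0.0, 'grip_width': 92.20247275534909}
side {'vfov': 52.609, 'cx': 255.861, 'cy': 188.804, 'pose': [[0.89, 0.238, -0.39, -12.649], [-0.456, 0.417, -0.786, -1145.058], [-0.025, 0.877, 0.479, 839.215], [0.0, 0.0, 0.0, 1.0]]}
top {'vfov': 49.265, 'cx': 255.712, 'cy': 185.096, 'pose': [[0.019, 0.983, -0.184, 293.139], [-1.0, 0.022, 0.012, -20.788], [0.016, 0.184, 0.983, 1586.337], [0.0, 0.0, 0.0, 1.0]]}
wrist {'vfov': 69.57, 'cx': 258.571, 'cy': 194.831, 'T_tool_cam': [[0.001, 0.961, 0.276, 74.833], [1.0, -0.0, -0.001, -0.058], [-0.0, 0.276, -0.961, -157.744], [0.0, 0.0, 0.0, 1.0]]}
```

```bash
python3 - <<'E'
import cv2, numpy as np
for n in ("side","top"):
    i=cv2.imread(f"pics/{n}0.png"); cv2.imwrite(f"pics/{n}0b.png",cv2.resize(i,(768,576),interpolation=cv2.INTER_CUBIC))
E
```

```text
(no output)
```

View pics/side0.png

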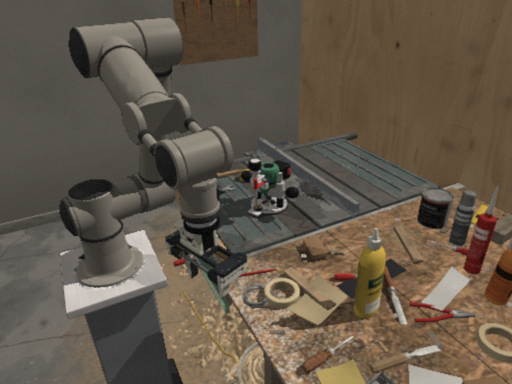

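View pics/top0.png

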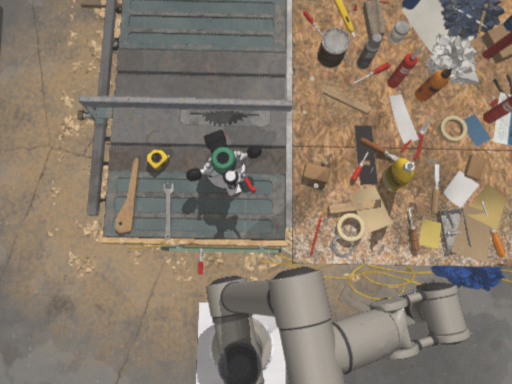

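The side view has the router's knob near (255,163). In the top view the knob is near (231,178) and the red lever near (250,184). I'll enlarge both.

```bash
python3 - <<'E'
import cv2, numpy as np
a=cv2.imread("pics/side0.png")[145:225,230:310]; b=cv2.imread("pics/top0.png")[125:205,180:270]
a=cv2.resize(a,None,fx=5,fy=5,interpolation=cv2.INTER_CUBIC); b=cv2.resize(b,None,fx=4.44,fy=5,interpolation=cv2.INTER_CUBIC)
cv2.imwrite("pics/crop1.png",np.hstack([a,b[:, :400]]))
E
```

```text
(no output)
```

View pics/crop1.png

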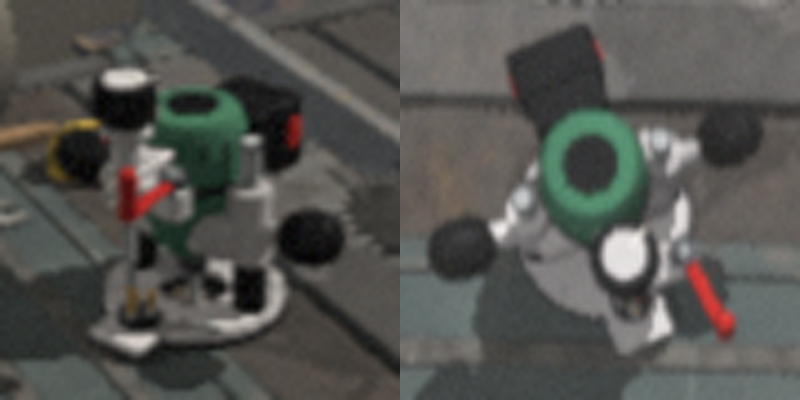

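The enlarged crop shows the knob with a white cap: top view about (230.7,176.4), side view about (254.8,160.2). The red post is at top (253.6,190) and the motor top at top (222.8,157.6).

```bash
cat > h.py <<'E'
import numpy as np, cv2
from scipy.spatial.transform import Rotation as R
def ray(c,u,v,T=None):
    f=192/np.tan(np.radians(c["vfov"])/2); T=np.array(c["pose"]) if T is None else T
    return T[:3,3], T[:3,:3]@np.array([(u-c["cx"])/f,-(v-c["cy"])/f,-1.])
def atz(c,u,v,z,T=None):
    o,d=ray(c,u,v,T); return o+d*(z-o[2])/d[2]
def px(c,p,T=None):
    f=192/np.tan(np.radians(c["vfov"])/2); T=np.array(c["pose"]) if T is None else T
    q=T[:3,:3].T@(np.array(p)-T[:3,3]); return np.array([c["cx"]+f*q[0]/-q[2], c["cy"]-f*q[1]/-q[2]])
def toolT(o):
    T=np.eye(4); T[:3,:3]=R.from_euler("xyz",o["tcp_rot"]).as_matrix(); T[:3,3]=o["tool_pos"]; return T
def tomove(o,p,rpy):
    T=toolT(o); Rt=T[:3,:3]
    return Rt.T@(np.array(p)-T[:3,3])/1000, (R.from_matrix(Rt.T)*R.from_euler("xyz",rpy)).as_rotvec()
E
python3 - <<'E'
from h import *
t=np.load("top0.npy",allow_pickle=True).item(); s=np.load("side0.npy",allow_pickle=True).item()
k=atz(t,230.7,176.4,235); print("knob top",k,"side",atz(s,254.8,160.2,235))
m=atz(t,222.8,157.6,185); l=atz(t,253.6,190,202); print("motor",m,"post",l, "side post",atz(s,255.6,180,202))
print("front dir",np.degrees(np.arctan2(*(k-m)[1::-1])),np.linalg.norm((k-m)[:2]))
for n,(u,v) in dict(tape=(157,158)).items(): print(n,atz(t,u,v,35))
E
```

```text
knob top [573.52456175  45.81281832 235.        ] side [577.54939945  48.00580994 235.        ]
motor [649.36691366  77.43929088 185.        ] post [535.499901   -30.73656509 202.        ] side post [534.79902965 -40.28579147 202.        ]
front dir -157.3637273091816 82.17235611929122
tape [680.14282689 337.66735007  35.        ]
```

```bash
python3 - <<'E'
from h import *
from plant import get_obs
print(tomove(get_obs(),[574,46,310],[np.pi,0,2.45]))
E
```

```text
(array([ 0.55372366, -0.36684269, -0.08329328]), array([-5.72745387e-04, -1.31103782e-03, -2.09216065e+00]))
```

```bash
python3 -m pendant '{"dp":[[0,0,-0.06],[0.05,-0.03,-0.083],[0.554,-0.367,-0.083],[0.554,-0.367,-0.083],[0.554,-0.367,-0.083],[0.554,-0.367,-0.083],[0.554,-0.367,-0.083],[0.554,-0.367,-0.083]],"rotation":[[0,0,0],[0,0,-0.15],[0,0,-2.09],[0,0,-2.09],[0,0,-2.09],[0,0,-2.09],[0,0,-2.09],[0,0,-2.09]]}' 0.0918
python3 - <<'E'
from h import *
from plant import get_obs
o=get_obs();print(o["joint_positions"],tomove(o,[574,46,310],[np.pi,0,2.45]))
E
```

```text
time: 1.15
tool_pos: [439.9, -140.0, 309.7]
tcp_rot: [3.141, 0.0, 1.639]
contact_force: [1.0, -0.6, 0.6]
grip_width: 91.9
finger_force: 0.0
[-4.74236469e-01  1.67828788e-01  1.53002557e+00 -1.83929955e-04
  1.44348473e+00 -5.42289708e-01] (array([ 0.17644042,  0.14643861, -0.00035258]), array([-2.46965949e-07,  3.21112374e-04, -8.11127097e-01]))
```

```bash
python3 -m pendant '{"dp":[[0.176,0.146,0],[0.176,0.146,0],[0.176,0.146,0],[0.176,0.146,0],[0.176,0.146,0],[0.176,0.146,0]],"rotation":[[0,0,-0.81],[0,0,-0.81],[0,0,-0.81],[0,0,-0.81],[0,0,-0.81],[0,0,-0.81]]}'
cat > snap.py <<'E'
import sys; from h import *
from plant import get_obs, vision
def snap(n):
    o=get_obs(); c=vision.capture("wrist"); i=c.pop("pixels")[:,:,::-1]; cv2.imwrite(f"pics/{n}.png",i)
    np.save(n+".npy",dict(o=o,c=c),allow_pickle=True); return o,c,i
if __name__=="__main__": print(snap(sys.argv[1])[0])
E
python3 snap.py w1
```

```text
time: 1.9
tool_pos: [573.8, 43.3, 309.0]
tcp_rot: [-3.141, -0.001, 2.443]
contact_force: [0.1, -0.5, -0.6]
grip_width: 91.9
finger_force: 0.0
{'time': 1.9, 'joint_positions': array([-5.77041564e-02,  3.92607773e-01,  1.22314361e+00, -1.76358679e-04,
        1.52713628e+00, -9.30022419e-01]), 'dq': array([-0.02012381, -0.01550128,  0.00772046,  0.00149887, -0.00132479,
        0.0277303 ]), 'tau': array([  0.67276714, -47.2092855 , -26.46824956,   0.06352407,
         0.07792977,  -0.3561355 ]), 'tool_pos': array([573.84007167,  43.32147847, 308.99256599]), 'tcp_rot': array([-3.14067725e+00, -9.32792732e-04,  2.44312197e+00]), 'contact_force': array([ 0.11749289, -0.47857123, -0.64515073]), 'moment': array([ 0.01313507, -0.16503576,  0.00127801]), 'finger_force': 0.0, 'grip_width': 91.88341309629614}
```

View pics/w1.png

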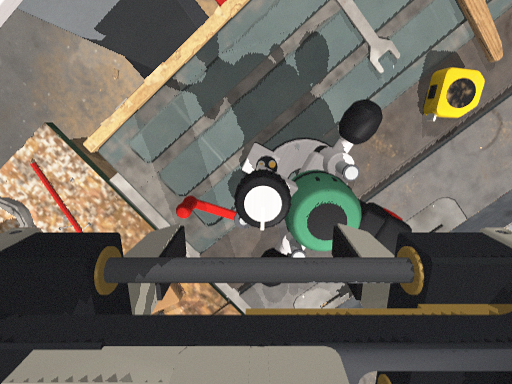

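The wrist view shows the knob centred near (263,199), with its white line pointing down at (263,227). The post top is at (186,205) and the motor top at (327,214).

```bash
python3 - <<'E'
from h import *
d=np.load("w1.npy",allow_pickle=True).item(); c=d["c"]; T=toolT(d["o"])@np.array(c["T_tool_cam"])
k=atz(c,263.3,203,235,T); e=atz(c,263.3,228,235,T); p=atz(c,186,205,202,T); m=atz(c,327,214,185,T); mm=atz(c,333,213,185,T)
print("cap",k,"outer",atz(c,263,199,233,T),"line",e-k,"post",p,"motor",m)
dr=(k-m)[:2]; a=np.arctan2(dr[1],dr[0]); print(np.degrees(a),np.linalg.norm(dr))
piv=k[:2]+46*np.array([np.cos(a+np.pi/2),np.sin(a+np.pi/2)]); q=p[:2]-piv; print("piv",piv,np.linalg.norm(q),np.arctan2(q[1],q[0])-a)
en=piv+64*np.array([np.cos(a+1.4),np.sin(a+1.4)]); print("end",en)
print("line ang in router",np.degrees(np.arctan2(e[1]-k[1],e[0]-k[0])-a))
print(tomove(d["o"],[*k[:2],206],[np.pi,0,2.45]))
E
```

```text
cap [576.54825592  46.91647243 235.        ] outer [574.03557021  48.69936322 233.        ] line [ 18.23056895 -15.142897     0.        ] post [536.575643   -20.45525868 202.        ] motor [643.19135342  82.15915653 185.        ]
-152.1288951366285 75.38799126749574
piv [598.0525226    6.25240334] 67.0276505325856 -0.07660821936815676
end [617.92009568 -54.5857388 ]
line ang in router 112.41478242318863
(array([0.00014168, 0.00458891, 0.10298859]), array([-0.00091219, -0.00093594, -0.0068776 ]))
```

```bash
python3 -m pendant '{"dp":[[0,0.0045,0.05],[0,0.0045,0.09],[0,0.0045,0.101],[0,0.0045,0.101]],"rotation":[[0,0,0],[0,0,0],[0,0,0],[0,0,0]]}' 
python3 snap.py w2 | grep moment
```

```text
time: 2.45
tool_pos: [577.0, 45.8, 209.2]
tcp_rot: [3.142, 0.0, 2.441]
contact_force: [-0.5, -0.0, -0.8]
grip_width: 91.9
finger_force: 0.0
       -3.06902931e-02,  8.97659396e-03]), 'tool_pos': array([576.96060437,  45.82927408, 209.20274913]), 'tcp_rot': array([3.14154225e+00, 1.76762291e-04, 2.44149841e+00]), 'contact_force': array([-0.45930403, -0.02278778, -0.80785028]), 'moment': array([ 0.07259163, -0.15554413,  0.02055392]), 'finger_force': 0.0, 'grip_width': 91.87651672468287}
```

View pics/w2.png

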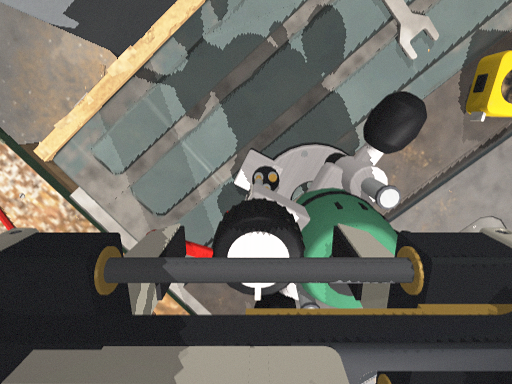

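The fingers straddle the knob, with its cap at about (258,260). The left finger's inner edge is near 185 and the right's near 335, so it is centred in y. I'll check tool x and close.

```bash
python3 - <<'E'
from h import *
d=np.load("w2.npy",allow_pickle=True).item(); c=d["c"]; T=toolT(d["o"])@np.array(c["T_tool_cam"])
k=atz(c,258,259,235,T); print(k, toolT(d["o"])[:3,:3].T@(k-d["o"]["tool_pos"]))
E
python3 -m pendant '{"dp":[[0,0,0],[0,0,0],[0,0,0],[0,0,0],[0,0,0],[0,0,0]],"rotation":[[0,0,0],[0,0,0],[0,0,0],[0,0,0],[0,0,0],[0,0,0]]}' 0.03
python3 -c "
from plant import get_obs;o=get_obs();print(o['time'],o['moment'],o['joint_positions'])"
```

```text
[576.39150728  46.43149306 235.        ] [  0.81867844   0.0952028  -25.79739121]
time: 3.25
tool_pos: [576.5, 45.8, 208.8]
tcp_rot: [-3.14, -0.0, 2.443]
contact_force: [-2.9, -3.4, 2.5]
grip_width: 49.5
finger_force: 30.0
3.25 [-0.48240872  0.34049503  0.05424305] [-5.26532561e-02  4.54178443e-01  1.40039663e+00 -9.03676179e-04
  1.28773159e+00 -9.24331410e-01]
```

```bash
cat > m.py <<'E'
from plant import get_obs; import numpy as np
o=get_obs();print("t %.2f yaw %.2fdeg rel %.2f Mz %.3f"%(o['time'],np.degrees(o['tcp_rot'][2]),np.degrees(2.443-o['tcp_rot'][2]),o['moment'][2]),"F",o['contact_force'].round(1),"q6 %.3f"%o['joint_positions'][5],"tau6 %.3f"%o["tau"][5], o["grip_width"])
E
python3 -m pendant '{"dp":[[0,0,0],[0,0,0],[0,0,0],[0,0,0],[0,0,0],[0,0,0],[0,0,0],[0,0,0]],"rotation":[[0,0,0.131],[0,0,0.262],[0,0,0.393],[0,0,0.524],[0,0,0.654],[0,0,0.785],[0,0,0.916],[0,0,1.047]]}'
python3 m.py
python3 -m pendant '{"dp":[[0,0,0]],"rotation":[[0,0,0]]}' >/dev/null
python3 m.py
python3 snap.py w3 >/dev/null
```

```text
time: 4.25
tool_pos: [576.2, 45.7, 208.8]
tcp_rot: [-3.14, 0.001, 1.391]
contact_force: [-4.0, -3.3, 3.2]
grip_width: 49.9
finger_force: 30.0
t 4.25 yaw 79.72deg rel 60.26 Mz 0.026 F [-4.  -3.3  3.2] q6 0.127 tau6 -1.346 49.93607471780149
t 4.38 yaw 79.90deg rel 60.07 Mz -0.011 F [-4.3 -3.   3.3] q6 0.124 tau6 0.589 49.11535945695774
```

View pics/w3.png

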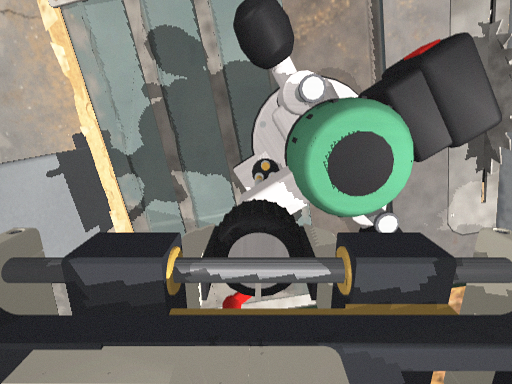

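The white line stays at (258,293) in the tool view after 60°, so the knob turns with the gripper and there is no slip. Next I'll probe just past each possible click.

```bash
python3 -m pendant '{"dp":[[0,0,0],[0,0,0],[0,0,0],[0,0,0],[0,0,0]],"rotation":[[0,0,0.1],[0,0,0.2],[0,0,0.262],[0,0,0.288],[0,0,0.288]]}'>/dev/null
python3 m.py
python3 -m pendant '{"dp":[[0,0,0]],"rotation":[[0,0,0]]}' >/dev/null
python3 m.py
```

```text
t 5.05 yaw 63.48deg rel 76.50 Mz 0.059 F [-3.6 -2.4  2.7] q6 0.411 tau6 0.176 49.7616370489408
t 5.17 yaw 63.49deg rel 76.48 Mz 0.103 F [-3.9 -2.5  2.9] q6 0.410 tau6 0.063 49.90290216203125
```

```bash
python3 -m pendant '{"dp":[[0,0,0],[0,0,0],[0,0,0],[0,0,0],[0,0,0]],"rotation":[[0,0,0.1],[0,0,0.18],[0,0,0.236],[0,0,0.262],[0,0,0.262]]}'>/dev/null
python3 m.py
python3 -m pendant '{"dp":[[0,0,0]],"rotation":[[0,0,0]]}' >/dev/null
python3 m.py
```

```text
t 5.80 yaw 48.50deg rel 91.48 Mz 0.308 F [-4.2 -3.2  2.8] q6 0.672 tau6 0.418 49.64248704393439
t 5.92 yaw 48.51deg rel 91.46 Mz 0.257 F [-3.8 -3.6  3.4] q6 0.672 tau6 0.290 49.79905543839295
```

```bash
python3 -m pendant '{"dp":[[0,0,0],[0,0,0],[0,0,0]],"rotation":[[0,0,0.02],[0,0,0.03],[0,0,0.03]]}'>/dev/null
python3 m.py
python3 -m pendant '{"dp":[[0,0,0]],"rotation":[[0,0,0]]}' >/dev/null
python3 m.py; python3 snap.py w4 >/dev/null; python3 - <<'E'
import cv2
a=cv2.imread("pics/w3.png");b=cv2.imread("pics/w4.png")
import numpy as np
cv2.imwrite("pics/cmp.png",cv2.resize(np.hstack([x[200:310,190:330] for x in (a,b)]),None,fx=2.8,fy=2.8))
E
```

```text
t 6.30 yaw 46.80deg rel 93.17 Mz 0.394 F [-4.6 -2.5  3.6] q6 0.702 tau6 0.435 49.5902515403566
t 6.42 yaw 46.81deg rel 93.17 Mz 0.431 F [-4.6 -3.4  3.2] q6 0.702 tau6 0.394 49.86169200758824
```

View pics/cmp.png

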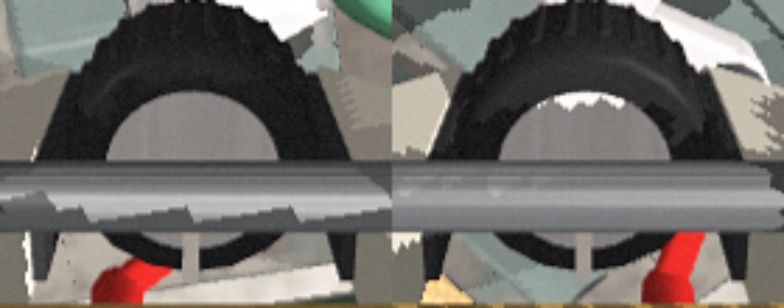

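The left and right crops show the white line in the same place relative to the fingers, so there was no slip. The touch is at 90° (torque 0.41 N m at +3.2°, as expected). I'll back off to 30°, which is four clicks.

```bash
python3 -m pendant '{"dp":[[0,0,0],[0,0,0],[0,0,0],[0,0,0],[0,0,0],[0,0,0],[0,0,0],[0,0,0]],"rotation":[[0,0,-0.17],[0,0,-0.34],[0,0,-0.51],[0,0,-0.68],[0,0,-0.85],[0,0,-1.0],[0,0,-1.103],[0,0,-1.103]]}'>/dev/null
python3 -m pendant '{"dp":[[0,0,0]],"rotation":[[0,0,0]]}' >/dev/null
python3 m.py; python3 snap.py w5 >/dev/null
python3 -m pendant '{"dp":[[0,0,0],[0,0,0],[0,0,0],[0,0,0],[0,0,-0.05],[0,0,-0.1],[0,0,-0.1],[0,0,-0.1]],"rotation":[[0,0,0],[0,0,0],[0,0,0],[0,0,0],[0,0,0],[0,0,0],[0,0,0],[0,0,0]]}' 0.0918
python3 snap.py w6 >/dev/null
```

```text
t 7.60 yaw 109.83deg rel 30.14 Mz 0.050 F [-4.4 -4.1  3.5] q6 -0.398 tau6 0.030 49.50771793509749
time: 8.65
tool_pos: [576.5, 46.4, 308.0]
tcp_rot: [-3.141, -0.0, 1.919]
contact_force: [0.8, 0.1, 0.0]
grip_width: 92.0
finger_force: 0.0
```

View pics/w6.png

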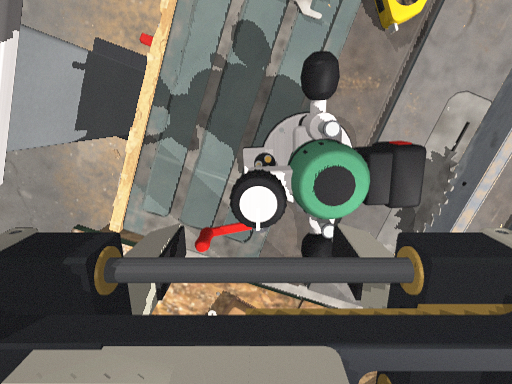

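The knob's white line sits at (258,227) with the cap at (259,203), the same tool-relative place as at the start, so the net turn is 30° and it has rested on a click. The red post top is at about (203,240).

```bash
python3 - <<'E'
from h import *
d=np.load("w6.npy",allow_pickle=True).item(); c=d["c"]; T=toolT(d["o"])@np.array(c["T_tool_cam"])
i=cv2.imread("pics/w6.png"); h=cv2.cvtColor(i,cv2.COLOR_BGR2HSV)
r=((h[...,0]<8)|(h[...,0]>172))&(h[...,1]>170)&(h[...,2]>90); r[:215]=0;r[:, :190]=0;r[255:]=0;r[:,260:]=0
ys,xs=np.nonzero(r); print("red",xs.min(),xs.max(),ys.min(),ys.max(), [(y,xs[ys==y].min(),xs[ys==y].max()) for y in range(ys.min(),ys.max()+1,2)])
k=atz(c,258.5,203,235,T); m=atz(c,333,185,185,T); p=atz(c,203,241,202,T); print(k,m,p)
hl=atz(c,320,75,118,T);hr=atz(c,317,243,118,T); print("handles",hl,hr,np.degrees(np.arctan2(*(hl-hr)[1::-1]))-90, "km",np.degrees(np.arctan2(*(m-k)[1::-1])))
# second from line of w1
E
```

```text
red 195 251 222 251 [(222, np.int64(239), np.int64(239)), (224, np.int64(231), np.int64(244)), (226, np.int64(221), np.int64(247)), (228, np.int64(205), np.int64(251)), (230, np.int64(202), np.int64(244)), (232, np.int64(201), np.int64(233)), (234, np.int64(200), np.int64(222)), (236, np.int64(200), np.int64(213)), (238, np.int64(198), np.int64(211)), (240, np.int64(197), np.int64(210)), (242, np.int64(196), np.int64(209)), (244, np.int64(195), np.int64(209)), (246, np.int64(195), np.int64(208)), (248, np.int64(196), np.int64(207)), (250, np.int64(198), np.int64(205))]
[576.61402422  47.15369016 235.        ] [648.52832213  77.32036763 185.        ] [539.98952692 -21.64709008 202.        ]
handles [603.18434382 183.37890689 118.        ] [684.81109324 -14.84588851 118.        ] 22.381315102955682 km 22.75712069456154
```

```bash
cat >> h.py <<'E'
piv=np.array([594.1,4.5]); front=np.radians(-157.5)
def leverpose(a,z): # tool straddling the post at lever angle a
    f=front+a; return [*(piv+64*np.array([np.cos(f),np.sin(f)])),z],[np.pi,0,f+np.pi]
E
python3 - <<'E'
from h import *
from plant import get_obs
d=np.load("w6.npy",allow_pickle=True).item(); c=d["c"]; T=toolT(d["o"])@np.array(c["T_tool_cam"])
p=atz(c,202,244.5,202,T)[:2]; q=p-piv; print(p,np.linalg.norm(q),np.arctan2(q[1],q[0])-front)
o=get_obs(); a=np.arctan2(q[1],q[0])-front
print(leverpose(a,240),tomove(o,*leverpose(a,240)))
E
```

```text
[540.16441932 -25.84565433] 61.88623110306245 0.1197874168439026
([np.float64(538.3222106280189), np.float64(-26.882132062288267), 240], [3.141592653589793, 0, np.float64(0.5124864985426267)]) (array([-0.05595847, -0.06051951,  0.06737305]), array([-2.41954041e-03,  7.66498391e-04,  1.40625709e+00]))
```

```bash
python3 -m pendant '{"dp":[[-0.056,-0.06,0],[-0.056,-0.06,0],[-0.056,-0.06,0],[-0.056,-0.06,0],[-0.056,-0.06,0.06],[-0.056,-0.06,0.067],[-0.056,-0.06,0.067],[-0.056,-0.06,0.067]],"rotation":[[0,0,1.41],[0,0,1.41],[0,0,1.41],[0,0,1.41],[0,0,1.41],[0,0,1.41],[0,0,1.41],[0,0,1.41]]}' 0.034
python3 snap.py w7 >/dev/null
python3 - <<'E'
from h import *
from plant import get_obs
print(tomove(get_obs(),*leverpose(0.12,180)))
E
```

```text
time: 9.7
tool_pos: [538.7, -26.7, 239.8]
tcp_rot: [-3.139, 0.003, 0.504]
contact_force: [0.0, 0.3, -0.2]
grip_width: 34.1
finger_force: 0.0
(array([-0.00025374,  0.0001202 ,  0.05993017]), array([-0.00210627,  0.00265855, -0.01112944]))
```

View pics/w7.png

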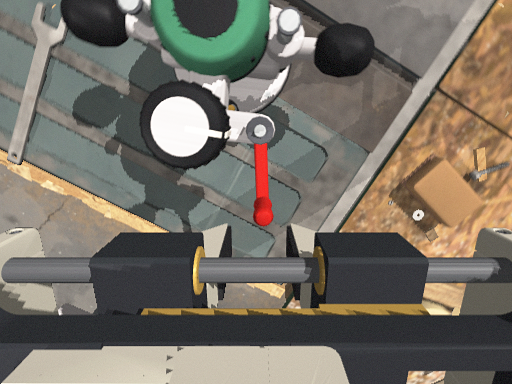

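The post top is at (263,216), midway between the fingers (about 260), and the lever is aligned with tool x.

```bash
python3 - <<'E'
from h import *
from plant import get_obs
d=np.load("w7.npy",allow_pickle=True).item(); c=d["c"]; T=toolT(d["o"])@np.array(c["T_tool_cam"])
p=atz(c,263.5,217,202,T); print(p, toolT(d["o"])[:3,:3].T@(p-d["o"]["tool_pos"]), "pivot",atz(c,260,129,170,T))
o=dict(get_obs()); P,r=leverpose(.12,180); o["tool_pos"]=np.array(P); o["tcp_rot"]=np.array(r)
for a in np.arange(.12,1.6,.16): v,w=tomove(o,*leverpose(a,180)); print(round(a,2),v.round(4),w.round(3))
E
```

```text
[541.54241073 -29.35046537 202.        ] [ 1.32821737  3.83295816 37.77768096] pivot [595.41007837   3.43790133 170.        ]
0.12 [0. 0. 0.] [-0.  0. -0.]
0.28 [0.0008 0.0102 0.    ] [-0.    0.   -0.16]
0.44 [0.0032 0.0201 0.    ] [ 0.    0.   -0.32]
0.6 [0.0072 0.0296 0.    ] [-0.    0.   -0.48]
0.76 [0.0127 0.0382 0.    ] [-0.    0.   -0.64]
0.92 [0.0194 0.0459 0.    ] [-0.   0.  -0.8]
1.08 [0.0273 0.0524 0.    ] [-0.    0.   -0.96]
1.24 [0.0361 0.0576 0.    ] [ 0.    0.   -1.12]
1.4 [0.0457 0.0613 0.    ] [-0.    0.   -1.28]
1.56 [0.0557 0.0635 0.    ] [-0.    0.   -1.44]
```

```bash
python3 -m pendant '{"dp":[[0,0.003,0.03],[0,0.003,0.055],[0,0.003,0.06],[0,0.003,0.06]],"rotation":[[0,0,0],[0,0,0],[0,0,0],[0,0,0]]}'
python3 -m pendant '{"dp":[[0.0008,0.0102,0],[0.0032,0.0201,0],[0.0072,0.0296,0],[0.0127,0.0382,0],[0.0194,0.0459,0],[0.0273,0.0524,0],[0.0361,0.0576,0],[0.0457,0.0613,0]],"rotation":[[0,0,-0.16],[0,0,-0.32],[0,0,-0.48],[0,0,-0.64],[0,0,-0.8],[0,0,-0.96],[0,0,-1.12],[0,0,-1.28]]}'
python3 m.py; python3 - <<'E'
from h import *
from plant import get_obs
o=get_obs(); print(tomove(o,*leverpose(1.4,180)))
o=dict(o);P,r=leverpose(1.4,180); o["tool_pos"]=np.array(P); o["tcp_rot"]=np.array(r)
for a in np.arange(1.43,1.75,.03): v,w=tomove(o,*leverpose(a,180)); print(round(a,2),v.round(4),w.round(3)[2])
E
```

```text
time: 10.25
tool_pos: [540.9, -29.4, 181.5]
tcp_rot: [-3.141, 0.001, 0.509]
contact_force: [0.1, -0.8, 1.2]
grip_width: 34.0
finger_force: 0.0
time: 11.25
tool_pos: [610.7, -60.4, 182.6]
tcp_rot: [-3.141, -0.001, 1.795]
contact_force: [-2.7, 0.5, 0.7]
grip_width: 33.8
finger_force: 1.3
t 11.25 yaw 102.82deg rel 37.15 Mz 0.007 F [-2.7  0.5  0.7] q6 -0.447 tau6 1.597 33.77993257039512
(array([ 0.00293575, -0.00189272,  0.00259375]), array([-0.00036447, -0.00053659,  0.00183921]))
1.43 [0.     0.0019 0.    ] -0.03
1.46 [0.0001 0.0038 0.    ] -0.06
1.49 [0.0003 0.0058 0.    ] -0.09
1.52 [0.0005 0.0077 0.    ] -0.12
1.55 [0.0007 0.0096 0.    ] -0.15
1.58 [0.001  0.0115 0.    ] -0.18
1.61 [0.0014 0.0133 0.    ] -0.21
1.64 [0.0018 0.0152 0.    ] -0.24
1.67 [0.0023 0.0171 0.    ] -0.27
1.7 [0.0029 0.0189 0.    ] -0.3
1.73 [0.0035 0.0207 0.    ] -0.33
```

```bash
for i in 1; do python3 -m pendant '{"dp":[[0,0.002,0],[0,0.004,0],[0,0.005,0],[0,0.005,0]],"rotation":[[0,0,0],[0,0,0],[0,0,0],[0,0,0]]}' | egrep "contact|finger|pos"; done
python3 -m pendant '{"dp":[[0,0.0015,0],[0,0.0015,0]],"rotation":[[0,0,0],[0,0,0]]}' | egrep "contact|finger|pos"
```

```text
tool_pos: [615.6, -59.8, 181.9]
contact_force: [-2.2, -1.7, 0.8]
finger_force: 1.0
tool_pos: [617.2, -59.4, 181.7]
contact_force: [-1.8, -1.4, 0.9]
finger_force: 1.1
```

```bash
python3 -m pendant '{"dp":[[0,0.0015,0],[0,0.0015,0]],"rotation":[[0,0,0],[0,0,0]]}' | egrep "contact|finger|pos"
python3 -m pendant '{"dp":[[0,0.0015,0],[0,0.0015,0]],"rotation":[[0,0,0],[0,0,0]]}' | egrep "contact|finger|pos"
```

```text
tool_pos: [617.6, -59.4, 181.6]
contact_force: [-5.8, -3.0, 2.8]
finger_force: 3.2
tool_pos: [617.9, -59.3, 181.4]
contact_force: [-10.9, -3.8, 4.8]
finger_force: 5.5
```

The force rises to 11 N with no motion, so the end stop is reached. I'll centre on the post, lift and check.

```bash
python3 -m pendant '{"dp":[[0,-0.006,0],[0,-0.012,0],[0,-0.012,0],[0,-0.012,-0.05],[0,-0.012,-0.1],[0,-0.012,-0.12],[0,-0.012,-0.12],[0,-0.012,-0.12]],"rotation":[[0,0,0],[0,0,0],[0,0,0],[0,0,0],[0,0,0],[0,0,0],[0,0,0],[0,0,0]]}'
python3 snap.py w8 >/dev/null
```

```text
time: 13.5
tool_pos: [607.9, -61.1, 300.1]
tcp_rot: [-3.14, -0.001, 1.789]
contact_force: [-0.4, -0.3, -0.3]
grip_width: 34.0
finger_force: 0.0
```

View pics/w8.png

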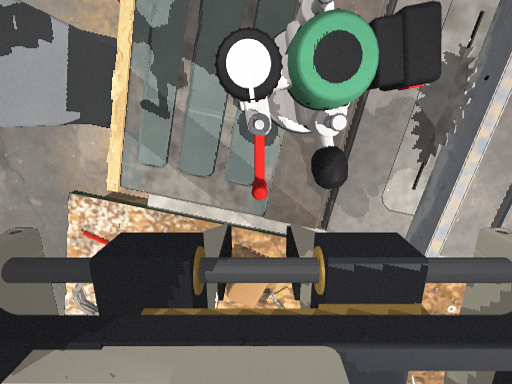

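The lever, from (259,123) to (260,188), is straight along tool x. That puts it at about 1.396 rad, at its end stop. The knob line runs (249,64) to (252,97), consistent with its rested click.

```bash
python3 -c "
from plant import workorder; print(workorder.close_job())"
```

```text
the job is handed in; nothing more can be done
None
```

The job is done and handed in at about 13.5 s of the 61 s limit: I felt the rod touch the stop six clicks down (peak about 0.43 N m), backed it off four clicks and let go, then swung the red lever to its end stop at about 1.4 rad, keeping clear of the loose items.

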